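# Feed the loose washers into the storage tube

## Task

Fill up the clear tube under the loading tray: slide the three loose flat washers, without lifting them off the tray, into the tube's mouth in the middle of it, and gently press down any that hang askew, so that all lie flat in one column with the last one level with the tray. Leave the hexagon nut on the tray and the fittings on the bench where they are.

Things in the scene. Friction and masses are not known exactly. Their poses are not given: they have to be found in the camera images.
- tray: Bare metal loading tray on four legs, fixed to the bench. Deck 290 mm (its x) by 480 mm (its y), with lips that stand 12 mm above the deck all round. Origin at bench height under the tray's centre; the deck's upper face is 64 mm above it.
- tube_mouth (a point): Centre of the tube's mouth, flush with the deck's upper face, in the middle of the tray. The bore is 95 mm wide (1.5 mm clearance round a washer), straight, 56 mm deep. Four washers lie in it, so 24 mm is free: the three loose ones fill it level with the deck. A washer slid over the mouth tips in front edge first and often hangs askew, its rear edge high on the bore or on the deck's edge, until it is pushed on and pressed down there.
- washer1_c (a point): One of three plain steel flat washers lying loose on the tray: outer diameter 92 mm, hole 50 mm, 8 mm thick, about 0.3 kg. The point is its centre, half-way up (4 mm above the tray when it lies on it); z is its axis. A shut finger pair fits into its hole, to drag it along. Pressing it flat takes under 15 N; over 90 N against the tray or tube harms them.
- washer2_c (a point): One of three plain steel flat washers lying loose on the tray: outer diameter 92 mm, hole 50 mm, 8 mm thick, about 0.3 kg. The point is its centre, half-way up (4 mm above the tray when it lies on it); z is its axis. A shut finger pair fits into its hole, to drag it along. Pressing it flat takes under 15 N; over 90 N against the tray or tube harms them.
- washer3_c (a point): One of three plain steel flat washers lying loose on the tray: outer diameter 92 mm, hole 50 mm, 8 mm thick, about 0.3 kg. The point is its centre, half-way up (4 mm above the tray when it lies on it); z is its axis. A shut finger pair fits into its hole, to drag it along. Pressing it flat takes under 15 N; over 90 N against the tray or tube harms them.
- washer4_c (a point): Washer of the same kind already in the tube, number 1 of four from below. Its centre, half-way up.
- washer5_c (a point): Washer of the same kind already in the tube, number 2 of four from below. Its centre, half-way up.
- washer6_c (a point): Washer of the same kind already in the tube, number 3 of four from below. Its centre, half-way up.
- washer7_c (a point): Washer of the same kind already in the tube, number 4 of four from below. Its centre, half-way up.
- nut_c (a point): Dark iron hexagon back nut lying flat on the tray, 80 mm across flats, 92 mm across corners, hole 57 mm, 14 mm high. Not to be used. The point is its centre, half-way up.
- elbow: Dark iron pipe elbow lying on the bench beside the tray, about 95 by 95 mm, 58 mm high. Bystander. Origin at its bend, at bench height.
- socket: Dark iron pipe socket standing on the bench beside the tray, 68 mm wide, 62 mm high. Bystander. Origin at the centre of its underside.
- nipple: Grey hexagon nipple standing on the bench beside the tray, 62 mm wide, 78 mm high. Bystander. Origin at the centre of its underside.
There are look-alikes about, which are no part of the job. Leave any blue, green or purple look-alike of the part that bears washer7_c alone.

How it is judged:
By the outcome, as a careful person would: the job done as asked, in the order asked, and still so for the second after the job is handed in, with the robot touching nothing.
It also fails if it takes over 72 s, if anything falls off the work surface, if the arm or the gripper's body presses on something with over 40 N, if the wrist force passes 120 N, or if a joint passes its speed limit or range.

## Robot

A 7-joint arm with a two-finger parallel gripper is mounted at the origin on the work surface. World frame = base frame: x ahead of the robot, y to its left, z up, the work surface at z = 0. Lengths are in m, angles in rad, forces in N, time in s.
With the tool pointing down it reaches from about 0.425 to 0.875 m from the base axis. Payload 4.7 kg.
Tool frame: the origin (TCP) lies midway between the tips of the shut fingers; the grasp point (between the pads) lies 19 mm behind it; x points along the fingers, y is the direction in which the jaws open and shut, and the axes are right-handed (so a half turn about x gives the same grasp; the last joint's range is limited). The gripper opens to 87 mm and grips with 3 to 60 N. Pads are 19 mm wide; open, the fingers measure 117 mm over their backs; the gripper's body (75 mm by 190 mm) begins 51 mm behind the grasp point.
Start: joints at [-1.107, 0.321, -0.07, 1.45, 0.023, 1.371, -0.057], TCP at [0.283, 0.585, 0.223] pointing down, gripper open.
Joint ranges: [-2.86, 2.86], [-0.3, 2.09], [-1.38, 1.24], [0.06, 2.45], [-1.56, 4.7], [0.09, 2.05], [-2.69, 2.69]. Speed limits (rad/s): [2.57, 2.57, 3.14, 3.14, 3.14, 3.14, 3.14].

## Interface

Orientations are given as a rotation vector (axis times angle).
In Python, from rig import r, imaging, sign_off, models gives the robot as it stands.
- The arm moves only by the shell command python3 -m creep 'ROWS'. ROWS is JSON, a list of rows, each a list of 7 numbers: the opening, from 0 (shut) to 1 (fully open), then the shift along the tool's x, y, z in m, then the turn, a rotation vector about the tool's x, y, z in degrees. A call has 1 to 12 rows; each row shifts and turns the commanded pose from where the row before left it, along the tool's axes as they then stand; what a row does not reach is not made up. A row lasts 1/8 s, in which the tool goes at most 62.5 mm and 10.7 degrees, less where a joint would pass 70% of its speed; a pose out of reach is approached as far as the arm can. A call with a gripper value outside its range is refused whole. The fingers move at their own pace and stop on an object; the grip force is fixed at half the most. Time passes only in rows, so rows that do not move let the fingers close. It gives the time, the measured TCP pose, the force and the opening at its end, in the units of the state.
- r.observe(): the state, without advancing time (a new reading comes with each control period).
- imaging.snapshot(name): name is "side" or "top" or "wrist"; returns a dict with "color" (400x640x3 uint8, red, green, blue), "K" (3x3 intrinsics, pixels), "pose" (4x4, takes a point from camera to world coordinates). Camera axes: x right, y up, looking along -z (the intrinsics and any distortion apply to the point x, -y, -z); pixel columns grow to the right and rows downward; lengths in m; the calibration is good to about 2 mm. A picture is of the moment at which its call begins. There is no depth.
- sign_off(): hands the job in, once; it reports no verdict.
Trained networks look in the newest picture that a camera, given by its name, has taken for a name from the list of things; names that differ only in an ending like _2 or _b are one class to them, and where a whole thing is asked for, a point or a joint stands for the part that bears it (a point fixed in the world has none). Each returns a list of dicts, best first, with "score" (0 to 1); they miss things now and then, are a little off and sometimes report something else, mostly with a low value. They report only what shows in the picture. A call takes as long as a camera call. They do not tell look-alikes from the thing itself.
- models.boxes_of(camera, thing): "box" ([left, top, right, bottom] in pixels, round what is visible of it).
- models.masks_of(camera, thing): "pixels" (400x640 bool, what is visible of it) and "box" ([left, top, right, bottom] in pixels, round what is visible of it).
The state is a dict: "clock": time; "qpos": joint angles; "joint_velocities": joint speeds; "tau": joint torques, N m; "tool_pos": TCP position; "eef_rot": TCP orientation; "force": force on the tool from outside, world axes, zero at the start; "moment": the same for the moment, N m; "grip_width": finger opening in m.
Only numpy, scipy, OpenCV 4.12 (cv2) and the standard library are available. Lean on these libraries where they do the work, as an engineer would, in place of code of your own. Each camera call takes 0.05 s, during which the arm holds its last target.

## Working session

There is one attempt and no reset: what is moved stays moved. The work goes in short steps, Python scripts to look and compute and a shell command to move; the robot and the scene stay as the last step left them, time stands still between calls to the robot, and variables do not carry over. Pictures are saved under pics/ and viewed, and the job is handed in when it is done.

```bash
ls; mkdir -p pics
python3 - <<'E'
from rig import r, imaging, models
import cv2, numpy as np
s=r.observe(); print(s)
for n in ("side","top","wrist"):
    d=imaging.snapshot(n); cv2.imwrite(f"pics/{n}0.png",d["color"][:,:,::-1]); print(n,d["K"].tolist(),d["pose"].round(4).tolist(), [k for k in d])
    for t in ("washer1_c","washer7_c","nut_c","tray"):
        print(t,[(b["box"],round(b["score"],2)) for b in models.boxes_of(n,t)])
E
```

```text
pics
{'clock': 0.0, 'qpos': array([-1.10687685,  0.32182394, -0.07007188,  1.45164247,  0.0225934 ,
        1.3707385 , -0.05692837]), 'joint_velocities': array([ 0.00155891, -0.00040838, -0.00232954, -0.00109697,  0.00066551,
        0.00061574, -0.00038966]), 'tau': array([-2.78246225e-04, -4.91281772e+01, -4.03993204e-01, -3.12524021e+01,
       -6.38613151e-02,  4.40274342e-02,  1.85097238e-04]), 'tool_pos': array([0.28244547, 0.58485166, 0.22147709]), 'eef_rot': array([ 0.35135045,  1.54217747, -0.35419398]), 'force': array([ 0.42603754, -0.60795266,  0.33566138]), 'moment': array([ 0.00367237, -0.02492598,  0.00413321]), 'grip_width': 0.08700322665202531}
side [[518.9760617168733, 0.0, 324.43112818336004], [0.0, 518.9760617168733, 203.84351449628141], [0.0, 0.0, 1.0]] [[0.8231, 0.3659, -0.4343, -0.1038], [-0.5679, 0.5237, -0.635, -0.9789], [-0.0049, 0.7693, 0.6389, 1.0635], [0.0, 0.0, 0.0, 1.0]] ['color', 'K', 'pose']
washer1_c [([250.8, 167.2, 281.3, 187.2], 0.8), ([237.2, 148.1, 401.8, 282.6], 0.31)]
washer7_c [([410.9, 225.1, 443.2, 250.1], 0.7), ([222.8, 221.1, 252.0, 243.8
[... 388 characters left out ...]
.3396], [0.0, 0.0, 0.0, 1.0]] ['color', 'K', 'pose']
washer1_c [([231.0, 212.1, 261.9, 243.3], 0.73)]
washer7_c [([269.7, 264.5, 296.0, 290.7], 0.69), ([286.3, 196.1, 315.8, 224.2], 0.68), ([274.3, 133.2, 302.2, 160.7], 0.63), ([361.5, 133.7, 391.0, 155.5], 0.55), ([224.4, 159.7, 378.4, 256.5], 0.54)]
nut_c [([243.7, 167.7, 267.2, 196.4], 0.55)]
tray [([224.0, 159.0, 374.8, 254.4], 0.89)]
wrist [[278.01902779473266, 0.0, 314.1833708303928], [0.0, 278.01902779473266, 199.98382610986718], [0.0, 0.0, 1.0]] [[0.4343, -0.8722, -0.2252, 0.22], [0.9008, 0.4207, 0.1078, 0.6152], [0.0007, -0.2497, 0.9683, 0.3845], [0.0, 0.0, 0.0, 1.0]] ['color', 'K', 'pose']
washer1_c []
washer7_c []
nut_c []
tray []
```

Run:
```python
import cv2
for n,(a,b,c,d) in {"side":(120,310,200,460),"top":(110,300,200,420)}.items():
    im=cv2.imread(f"pics/{n}0.png")[a:b,c:d]; im=cv2.resize(im,None,fx=3,fy=3,interpolation=cv2.INTER_CUBIC); cv2.imwrite(f"pics/{n}0z.png",im)
```

```text
(no output)
```

View pics/side0z.png

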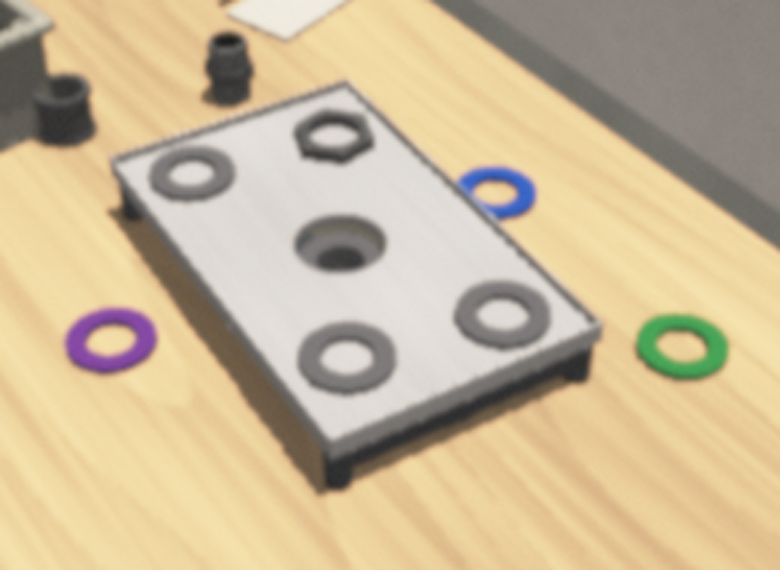

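View pics/top0z.png

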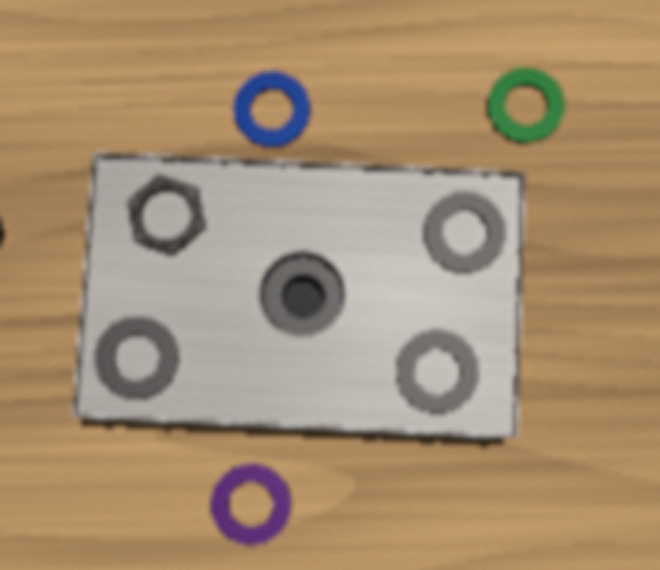

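View pics/wrist0.png

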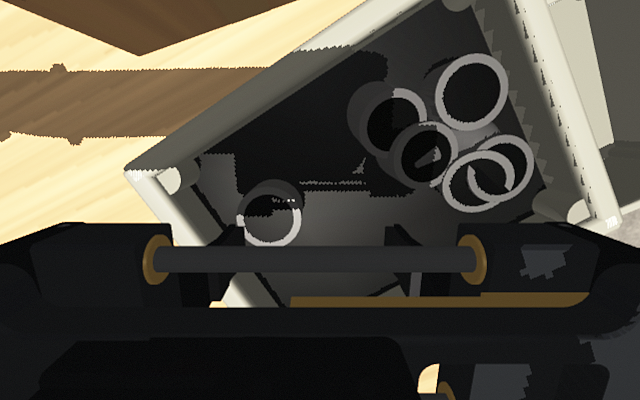

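```bash
cat > h.py <<'E'
import numpy as np, cv2
from rig import r, imaging, models
def ray(d,px):
    K=d["K"];P=d["pose"]; u=np.array([(px[0]-K[0,2])/K[0,0],(px[1]-K[1,2])/K[1,1],1.])
    v=P[:3,:3]@np.array([u[0],-u[1],-1.]); return P[:3,3],v/np.linalg.norm(v)
def onz(d,px,z):
    o,v=ray(d,px); return o+v*(z-o[2])/v[2]
def tri(d1,p1,d2,p2):
    o1,v1=ray(d1,p1);o2,v2=ray(d2,p2)
    A=np.c_[v1,-v2]; t=np.linalg.lstsq(A,o2-o1,rcond=None)[0]
    a=o1+v1*t[0];b=o2+v2*t[1]; return (a+b)/2,np.linalg.norm(a-b)
def ell(d,box,thr=None,m=4):
    """dark-blob ellipse in box on bright deck"""
    l,t,rr,b=[int(round(x)) for x in box]; l-=m;t-=m;rr+=m;b+=m
    g=cv2.cvtColor(d["color"],cv2.COLOR_RGB2GRAY)[t:b,l:rr]
    g=cv2.resize(g,None,fx=4,fy=4,interpolation=cv2.INTER_CUBIC)
    th,bw=cv2.threshold(g,0,255,cv2.THRESH_BINARY_INV+cv2.THRESH_OTSU) if thr is None else cv2.threshold(g,thr,255,cv2.THRESH_BINARY_INV)
    cs,_=cv2.findContours(bw,cv2.RETR_EXTERNAL,cv2.CHAIN_APPROX_NONE)
    c=max(cs,key=cv2.contourArea); e=cv2.fitEllipse(c)
    return ((e[0][0]+.5)/4-.5+l,(e[0][1]+.5)/4-.5+t),(e[1][0]/4,e[1][1]/4)
def proj(d,p):
    q=d["pose"][:3,:3].T@(np.array(p)-d["pose"][:3,3]); K=d["K"]
    return np.array([K[0,0]*q[0]/-q[2]+K[0,2],K[1,1]*-q[1]/-q[2]+K[1,2]])
E
python3 - <<'E'
from h import *
S=imaging.snapshot("side");T=imaging.snapshot("top")
top={"A":(231,215,260,244),"B":(331,219,361,249),"C":(340,173,369,202),"mouth":(286.3,194,315.8,222),"nut":(242,167,269,196)}
side={"A":(250,168,279,187),"B":(299,227,333,252),"C":(351,213,384,237),"mouth":(297,191,330,211),"nut":(297,156,325,175)}
for k in top:
    e,sz=ell(T,top[k]);f,sz2=ell(S,side[k]); p,g=tri(T,e,S,f)
    print(k,np.round(e,1),np.round(sz,1),np.round(f,1),np.round(sz2,1),p.round(4),round(g,4),onz(T,e,.070).round(4),onz(S,f,.07).round(4))
for n in ("nut_c","elbow","socket","nipple","washer7_c"):
    for b in models.boxes_of("top",n): print(n,b["box"],round(b["score"],2),onz(T,((b["box"][0]+b["box"][2])/2,(b["box"][1]+b["box"][3])/2),.05).round(3))
# tray corners in zoom of top
for c in ((96,157),(523,175),(515,437),(78,418)):
    print(onz(T,(c[0]/3+200,c[1]/3+110),.076).round(4))
from scipy.spatial.transform import Rotation as R
print(R.from_rotvec(r.observe()["eef_rot"]).as_matrix().round(3))
E
```

```text
A [245.1 229. ] [27.7 28.1] [262.4 176.1] [22.1 30.7] [0.4848 0.2299 0.0755] 0.0013 [0.4858 0.2306 0.07  ] [0.4875 0.2369 0.07  ]
B [345.1 233.7] [27.8 28.2] [315.2 239.2] [24.4 33.1] [ 0.4642 -0.0999  0.067 ] 0.0021 [ 0.4631 -0.0992  0.07  ] [ 0.4635 -0.1029  0.07  ]
C [354.2 187.1] [27.4 27.6] [367.  224.8] [23.1 32.3] [ 0.6195 -0.1352  0.0667] 0.0021 [ 0.6179 -0.1343  0.07  ] [ 0.6181 -0.1384  0.07  ]
mouth [300.1 207.3] [27.7 28.4] [312.9 200.8] [19.1 30.4] [0.5555 0.0478 0.063 ] 0.0012 [0.5541 0.0477 0.07  ] [0.5514 0.0404 0.07  ]
nut [254.9 181.3] [25.5 25.7] [310.7 165.3] [17.9 26.5] [0.6459 0.1972 0.0709] 0.0019 [0.6452 0.1978 0.07  ] [0.6475 0.1979 0.07  ]
nut_c [246.6, 167.6, 267.8, 194.1] 0.69 [0.651 0.193 0.05 ]
elbow [444.0, 216.5, 479.2, 237.5] 0.9 [ 0.478 -0.491  0.05 ]
socket [163.8, 232.4, 191.5, 252.1] 0.75 [0.448 0.46  0.05 ]
nipple [181.1, 176.5, 201.6, 191.3] 0.72 [0.645 0.418 0.05 ]
nipple [224.9, 160.8, 374.9, 255.1] 0.55 [0.554 0.049 0.05 ]
washer7_c [287.0, 196.9, 316.2, 222.1] 0.93 [0.549 0.044 0.05 ]
washer7_c [274.9, 133.9, 301.4, 161.7] 0.79 [0.764 0.086 0.05 ]
washer7_c [268.6, 263.4, 297.5, 290.9] 0.76 [0.325 0.109 0.05 ]
washer7_c [361.4, 130.6, 389.2, 156.0] 0.73 [ 0.773 -0.214  0.05 ]
washer7_c [333.8, 218.2, 359.7, 247.0] 0.26 [ 0.468 -0.106  0.05 ]
[0.7107 0.274  0.076 ]
[ 0.6792 -0.2035  0.076 ]
[ 0.3894 -0.1829  0.076 ]
[0.4203 0.2916 0.076 ]
[[ 0.     0.435  0.901]
 [ 0.     0.901 -0.435]
 [-1.     0.     0.   ]]
```

```bash
python3 -m creep '[[0.1,0,-0.02,0.022,0,0,0],[0.1,0,-0.035,0.04,0,0,0],[0.1,0,-0.035,0.04,0,0,0],[0.1,0,-0.035,0.04,0,0,0],[0.1,0,-0.035,0.04,0,0,0],[0.1,0,-0.035,0.04,0,0,0],[0.1,0,-0.025,0.025,0,0,0],[0.1,0,-0.012,0.010,0,0,0],[0.1,0,0,0,0,0,0],[0.1,0,0,0,0,0,0]]'
python3 - <<'E'
from h import *
d=imaging.snapshot("wrist"); cv2.imwrite("pics/w1.png",d["color"][:,:,::-1]); print(d["pose"].round(4).tolist()); print(r.observe()["tool_pos"],r.observe()["force"],r.observe()["grip_width"])
for n in ("washer1_c","nut_c"): print(n,[(b["box"],round(b["score"],2)) for b in models.boxes_of("wrist",n)])
E
```

```text
clock: 2.35
tool_pos: [0.4124, 0.2666, 0.2226]
eef_rot: [0.351, 1.542, -0.35]
force: [0.5, 0.5, -0.8]
grip_width: 0.0096
[[0.4318, -0.8734, -0.2253, 0.3497], [0.902, 0.4185, 0.1065, 0.2962], [0.0012, -0.2492, 0.9684, 0.3845], [0.0, 0.0, 0.0, 1.0]]
[0.41239078 0.2665584  0.22249792] [-0.3238747   0.4601378  -0.28107014] 0.008998503921890234
washer1_c [([285.1, 218.6, 339.3, 289.6], 0.8)]
nut_c []
```

View pics/w1.png

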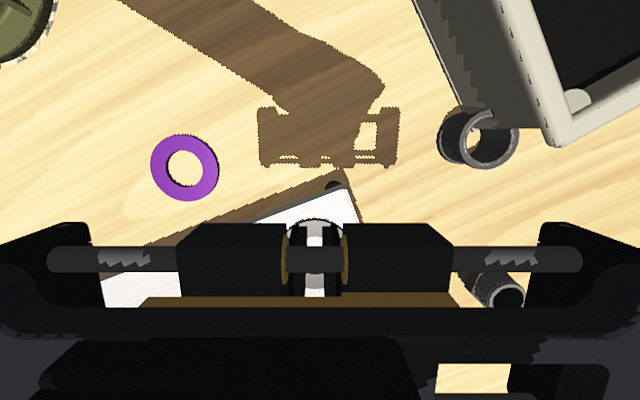

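```bash
python3 -m creep '[[0.1,0,-0.012,0.03,0,0,0],[0.1,0,-0.018,0.05,0,0,0],[0.1,0,-0.018,0.055,0,0,0],[0.1,0,-0.015,0.045,0,0,0],[0.1,0,-0.007,0.02,0,0,0],[0.1,0,0,0.005,0,0,0],[0.1,0,0,0,0,0,0]]'
python3 - <<'E'
from h import *
d=imaging.snapshot("wrist"); cv2.imwrite("pics/w2.png",d["color"][:,:,::-1]); print(r.observe()["tool_pos"],r.observe()["force"],r.observe()["grip_width"])
for n in ("washer1_c","nut_c"): print(n,[(b["box"],round(b["score"],2)) for b in models.boxes_of("wrist",n)])
E
```

```text
clock: 3.38
tool_pos: [0.567, 0.114, 0.2223]
eef_rot: [0.352, 1.543, -0.351]
force: [0.5, 0.4, -1.1]
grip_width: 0.0086
[0.56668898 0.11435217 0.2223577 ] [-0.26084752  0.65958268 -0.32133853] 0.008835085072740473
washer1_c [([337.4, 27.0, 429.0, 120.3], 0.97), ([4.7, 0.8, 495.9, 309.7], 0.28)]
nut_c [([368.9, 183.6, 449.2, 230.9], 0.61)]
```

View pics/w2.png

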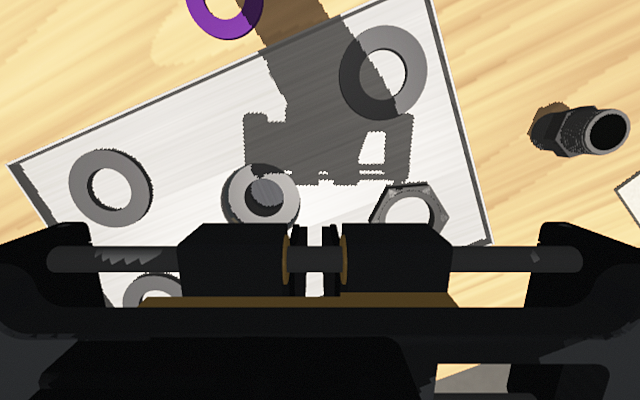

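```bash
cat >> h.py <<'E'
def circ(d,c,rad,z,n=90):
    a=np.linspace(0,2*np.pi,n,endpoint=False)
    return np.array([proj(d,(c[0]+rad*np.cos(t),c[1]+rad*np.sin(t),z)) for t in a])
def render(d,c,z0,z1,rad):
    S=8; m=np.zeros((400,640),np.uint8)
    h=cv2.convexHull(np.r_[circ(d,c,rad,z0),circ(d,c,rad,z1)].astype(np.float32))
    cv2.fillPoly(m,[np.round(h*256).astype(np.int32)],1,shift=8); return m
def fitmask(d,mask,c0,z0=.064,z1=.072,rad=.046):
    from scipy.optimize import minimize
    m=np.zeros((400,640),np.uint8); cs,_=cv2.findContours(mask.astype(np.uint8),cv2.RETR_EXTERNAL,cv2.CHAIN_APPROX_NONE)
    cv2.drawContours(m,[max(cs,key=cv2.contourArea)],-1,1,-1)
    f=lambda c: 1-(np.sum(m&render(d,c,z0,z1,rad))/np.sum(m|render(d,c,z0,z1,rad)))
    res=minimize(f,c0,method="Nelder-Mead",options=dict(initial_simplex=[c0,np.add(c0,[.006,0]),np.add(c0,[0,.006])],xatol=1e-4,fatol=1e-5))
    return res.x,1-res.fun
E
python3 - <<'E'
from h import *
d=imaging.snapshot("wrist"); im=d["color"][:,:,::-1].copy()
c0={"A":(.485,.230),"B":(.464,-.0995)}
ms=models.masks_of("wrist","washer1_c")+models.masks_of("wrist","washer7_c")
for m in ms: 
    print(np.round(m["box"]),round(m["score"],2))
for k,c in c0.items():
    p=proj(d,(*c,.072))
    for m in ms:
        b=m["box"]
        if b[0]<p[0]<b[2] and b[1]<p[1]<b[3] and b[2]-b[0]<130:
            x,iou=fitmask(d,m["pixels"],c); print(k,x.round(4),round(iou,3))
            for rad in(.046,.025): cv2.polylines(im,[np.round(circ(d,x,rad,.072)).astype(int)],True,(0,0,255),1)
cm=(.5555,.0475)
for rad,z in((.0475,.064),): cv2.polylines(im,[np.round(circ(d,cm,rad,z)).astype(int)],True,(0,0,255),1)
cv2.polylines(im,[np.round(circ(d,cm,.025,.040)).astype(int)],True,(255,0,0),1)
cv2.imwrite("pics/w2o.png",cv2.resize(im[:240,50:450],None,fx=2,fy=2,interpolation=cv2.INTER_NEAREST))
E
```

```text
[188.   0. 264.  39.] 0.8
[  7.   0. 495. 304.] 0.69
[228. 163. 301. 223.] 0.66
```

View pics/w2o.png

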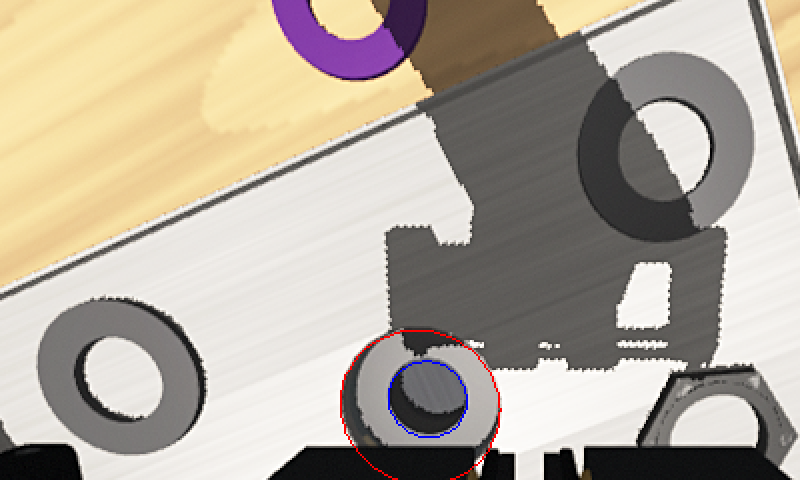

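Run:
```python
from h import *
d=imaging.snapshot("wrist"); im=cv2.resize(d["color"][:,:,::-1],None,fx=3,fy=3,interpolation=cv2.INTER_CUBIC)
for c in ((.485,.230),(.464,-.0995)):
    for rad in(.046,.025): cv2.polylines(im,[np.round(circ(d,c,rad,.072)*3+1).astype(int)],True,(0,0,255),1)
c=(.5548,.0478); cv2.polylines(im,[np.round(circ(d,c,.0475,.064)*3+1).astype(int)],True,(0,0,255),1)
o=np.hstack([im[50:380,990:1310],im[420:750,180:490]]); o2=im[460:690,660:930]
cv2.imwrite("pics/w2p.png",o); cv2.imwrite("pics/w2q.png",cv2.resize(o2,None,fx=2,fy=2))
```

```text
(no output)
```

View pics/w2p.png

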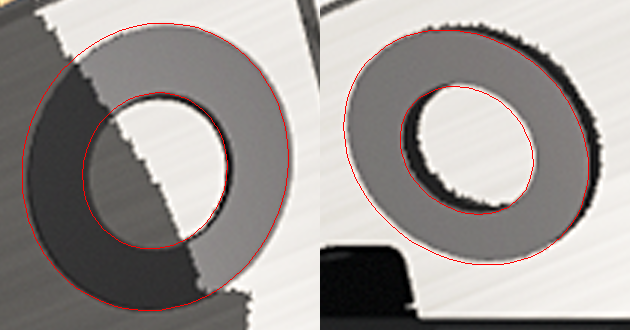

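View pics/w2q.png

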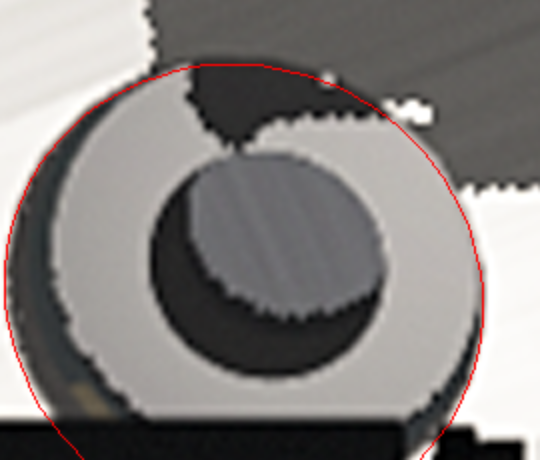

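```bash
cat >> h.py <<'E'
def delta(p):
    from scipy.spatial.transform import Rotation as R
    s=r.observe(); M=R.from_rotvec(s["eef_rot"]).as_matrix(); print("at",s["tool_pos"].round(4),"f",s["force"].round(1),"w",round(s["grip_width"],4),"clock",round(s["clock"],2)); print("tool delta",(M.T@(np.array(p)-s["tool_pos"])).round(4), "xaxis",M[:,0].round(3))
E
python3 -m creep '[[0.1,0,0.012,-0.02,0,0,0],[0.1,0.02,0.022,-0.04,0,0,0],[0.1,0.03,0.022,-0.04,0,0,0],[0.1,0.03,0.0128,-0.0235,0,0,0],[0.1,0.01,0,0,0,0,0],[0.1,0.0,0,0,0,0,0],[0.1,0.0,0,0,0,0,0]]'
python3 -c "
from h import *
delta((.4855,.230,.067))"
```

```text
clock: 4.6
tool_pos: [0.4879, 0.2271, 0.1339]
eef_rot: [0.356, 1.539, -0.354]
force: [-0.2, 0.9, 0.6]
grip_width: 0.0087
at [0.4879 0.2271 0.1339] f [-0.2  0.9  0.6] w 0.0087 clock 4.6
tool delta [ 0.0669  0.0015 -0.0035] xaxis [ 0.002  0.001 -1.   ]
```

```bash
python3 -m creep '[[0.1,0.02,0.0015,-0.0035,0,0,0],[0.1,0.02,0,0,0,0,0],[0.1,0.012,0,0,0,0,0],[0.1,0.008,0,0,0,0,0],[0.1,0.005,0,0,0,0,0],[0.1,0.002,0,0,0,0,0],[0.1,0,0,0,0,0,0]]'
python3 - <<'E'
from h import *
delta((.5548,.0478,.067))
S=imaging.snapshot("side"); im=S["color"][:,:,::-1]
T=imaging.snapshot("top")["color"][:,:,::-1]
cv2.imwrite("pics/a1.png",np.hstack([cv2.resize(im[140:230,230:360],None,fx=3,fy=3,interpolation=2),cv2.resize(T[180:270,220:340],None,fx=3,fy=3,interpolation=2)]))
E
```

```text
clock: 5.48
tool_pos: [0.4838, 0.2311, 0.0658]
eef_rot: [0.353, 1.541, -0.352]
force: [-1.2, -0.0, 0.1]
grip_width: 0.0085
at [0.4838 0.2311 0.0658] f [-1.2 -0.   0.1] w 0.0085 clock 5.47
tool delta [-0.0012 -0.1342  0.1436] xaxis [ 0.  0. -1.]
```

View pics/a1.png

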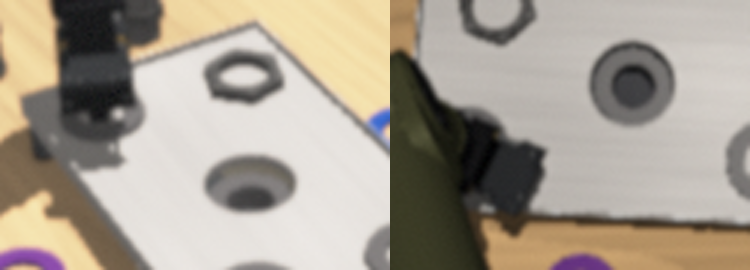

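```bash
python3 -m creep '[[0.1,-0.001,-0.005,0.005,0,0,0],[0.1,0,-0.015,0.016,0,0,0],[0.1,0,-0.018,0.020,0,0,0],[0.1,0,-0.018,0.020,0,0,0],[0.1,0,-0.018,0.020,0,0,0],[0.1,0,-0.018,0.020,0,0,0],[0.1,0,-0.015,0.016,0,0,0],[0.1,0,-0.009,0.009,0,0,0],[0.1,0,-0.004,0.004,0,0,0],[0.1,0,0,0,0,0,0]]'
python3 - <<'E'
from h import *
delta((.5548,.0478,.066))
S=imaging.snapshot("side"); im=S["color"][:,:,::-1]
T=imaging.snapshot("top")["color"][:,:,::-1]
cv2.imwrite("pics/a2.png",np.hstack([cv2.resize(im[140:230,230:360],None,fx=3,fy=3,interpolation=2),cv2.resize(T[180:270,220:340],None,fx=3,fy=3,interpolation=2)]))
E
```

```text
clock: 6.82
tool_pos: [0.5485, 0.0665, 0.0666]
eef_rot: [0.353, 1.542, -0.353]
force: [0.7, 0.8, 0.3]
grip_width: 0.0083
at [0.5485 0.0665 0.0666] f [0.7 0.8 0.3] w 0.0083 clock 6.83
tool delta [ 0.0006 -0.0141  0.0138] xaxis [ 0. -0. -1.]
```

View pics/a2.png

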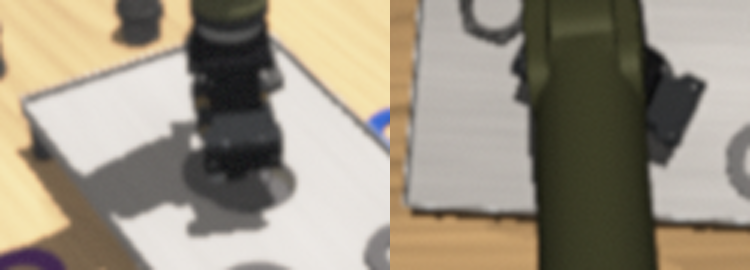

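```bash
python3 -m creep '[[0.1,0,-0.003,0.003,0,0,0],[0.1,0,-0.003,0.003,0,0,0],[0.1,0,-0.003,0.003,0,0,0],[0.1,0.0,-0.003,0.003,0,0,0],[0.1,0.0,-0.003,0.003,0,0,0],[0.1,0,-0.0015,0.0015,0,0,0],[0.1,0,0,0,0,0,0],[0.1,0,0,0,0,0,0]]'
python3 - <<'E'
from h import *
delta((.5548,.0478,.066))
S=imaging.snapshot("side"); im=S["color"][:,:,::-1]
w=imaging.snapshot("wrist")["color"][:,:,::-1]
cv2.imwrite("pics/a3.png",cv2.resize(im[140:230,230:360],None,fx=4,fy=4,interpolation=2))
cv2.imwrite("pics/a3w.png",w)
E
```

```text
clock: 7.92
tool_pos: [0.5562, 0.0445, 0.0666]
eef_rot: [0.353, 1.542, -0.353]
force: [0.1, -0.4, 0.5]
grip_width: 0.0087
at [0.5562 0.0445 0.0666] f [ 0.1 -0.4  0.5] w 0.0087 clock 7.92
tool delta [ 0.0006  0.0023 -0.0027] xaxis [ 0.  0. -1.]
```

View pics/a3.png

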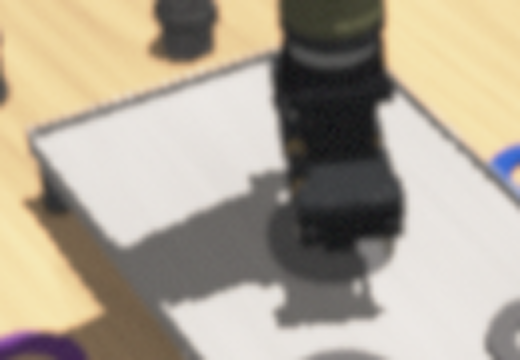

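View pics/a3w.png

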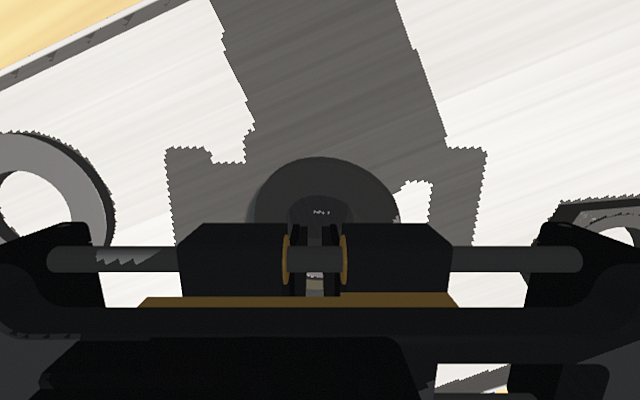

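```bash
python3 -m creep '[[0.1,-0.015,0,0,0,0,0],[0.1,-0.03,0,0.01,0,0,0],[0.1,-0.03,0,0.03,0,0,0],[0.1,-0.02,0,0.03,0,0,0],[0.1,-0.005,0,0.01,0,0,0],[0.1,0,0,0,0,0,0]]'
python3 - <<'E'
from h import *
delta((.5548,.0478,.066))
w=imaging.snapshot("wrist")["color"][:,:,::-1]
cv2.imwrite("pics/a4w.png",w)
E
```

```text
clock: 8.78
tool_pos: [0.6281, 0.0095, 0.1666]
eef_rot: [0.353, 1.542, -0.353]
force: [-1.0, 0.2, 0.1]
grip_width: 0.0089
at [0.6281 0.0095 0.1666] f [-1.   0.2  0.1] w 0.0089 clock 8.78
tool delta [ 0.1006  0.0026 -0.0826] xaxis [-0.  0. -1.]
```

View pics/a4w.png

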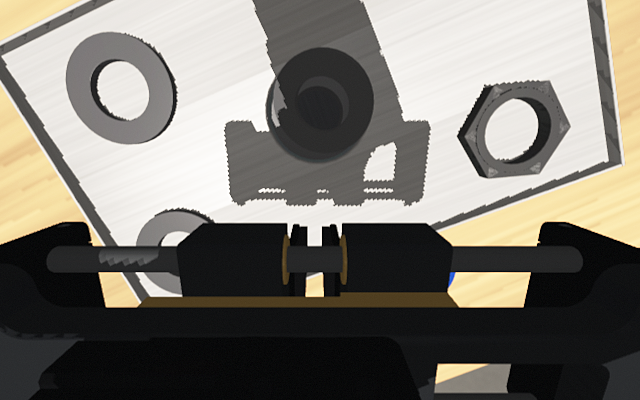

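Run:
```python
from h import *
d=imaging.snapshot("wrist"); im=d["color"][:,:,::-1]
im=cv2.LUT(im,np.array([min(255,int(255*(i/255)**.5)) for i in range(256)],np.uint8))
im=cv2.resize(im,None,fx=4,fy=4,interpolation=cv2.INTER_CUBIC)
im2=im.copy(); c=(.5548,.0478)
for rad,z,col in((.0475,.064,(0,0,255)),(.046,.048,(0,255,0)),(.025,.048,(0,255,0)),(.025,.040,(255,0,0))):
    cv2.polylines(im2,[np.round(circ(d,c,rad,z)*4+1.5).astype(int)],True,col,1)
cv2.imwrite("pics/a4z.png",np.hstack([im[150:680,1030:1540][:, :],im2[150:680,1030:1540]])[:, :][::1])
o=cv2.imread("pics/a4z.png"); cv2.imwrite("pics/a4z.png",cv2.resize(o,(800,int(800*o.shape[0]/o.shape[1]))))
```

```text
(no output)
```

View pics/a4z.png

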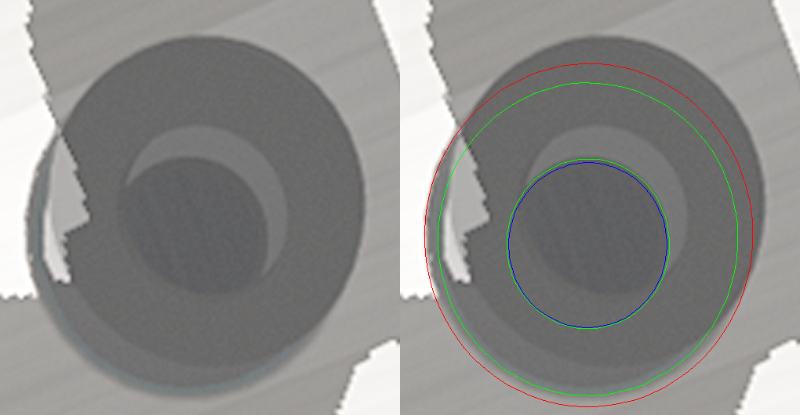

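```bash
python3 -m creep '[[0.05,0,0.002,-0.02,0,0,0],[0.05,0.02,0.003,-0.035,0,0,0],[0.05,0.03,0.003,-0.025,0,0,0],[0.05,0.025,0,-0.010,0,0,0],[0.05,0.012,0,0,0,0,0],[0.05,0.008,0,0,0,0,0],[0.05,0.007,0,0,0,0,0],[0.05,0.005,0,0,0,0,0],[0.05,0.003,0,0,0,0,0],[0.05,0,0,0,0,0,0]]'
python3 -c "
from h import *
delta((.5548,.0478,.054))"
```

```text
clock: 10.12
tool_pos: [0.5507, 0.0559, 0.0565]
eef_rot: [0.353, 1.542, -0.353]
force: [-0.0, 0.7, 0.2]
grip_width: 0.0043
at [0.5507 0.0559 0.0565] f [-0.   0.7  0.2] w 0.0043 clock 10.12
tool delta [ 0.0025 -0.0055  0.0072] xaxis [-0. -0. -1.]
```

```bash
python3 -m creep '[[0.05,0.001,-0.0015,0.002,0,0,0],[0.05,0.001,-0.0015,0.002,0,0,0],[0.05,0,-0.0015,0.002,0,0,0],[0.05,0,-0.0015,0.002,0,0,0],[0.05,0,-0.0015,0.002,0,0,0],[0.05,0,-0.0015,0.002,0,0,0],[0.05,0,-0.0015,0.002,0,0,0],[0.05,0,-0.001,0.001,0,0,0],[0.05,0,0,0,0,0,0]]'
python3 - <<'E'
from h import *
delta((.5548,.0478,.054))
d=imaging.snapshot("wrist"); im=d["color"][:,:,::-1]
im=cv2.LUT(im,np.array([min(255,int(255*(i/255)**.5)) for i in range(256)],np.uint8))
cv2.imwrite("pics/a5.png",cv2.resize(im[120:320,200:440],None,fx=3,fy=3,interpolation=2))
E
```

```text
clock: 11.25
tool_pos: [0.5592, 0.039, 0.0546]
eef_rot: [0.353, 1.542, -0.353]
force: [0.5, 0.0, -0.7]
grip_width: 0.0044
at [0.5592 0.039  0.0546] f [ 0.5  0.  -0.7] w 0.0044 clock 11.25
tool delta [ 0.0006  0.006  -0.0078] xaxis [ 0. -0. -1.]
```

View pics/a5.png

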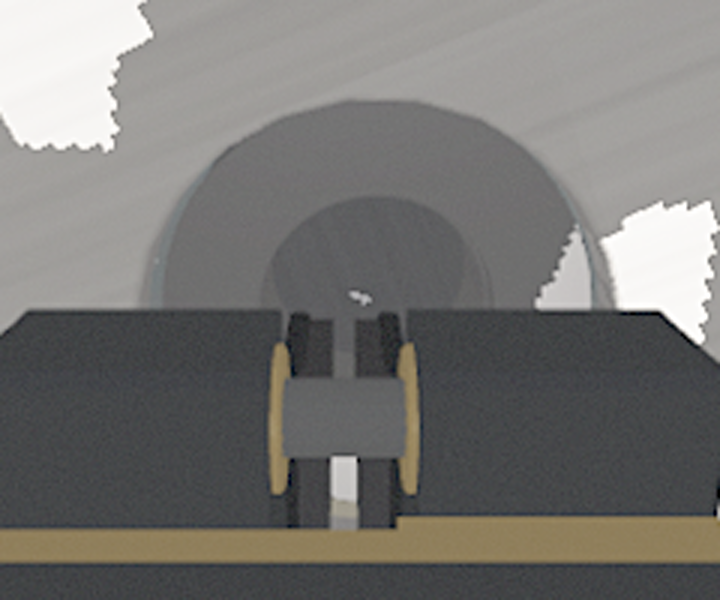

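```bash
python3 -m creep '[[0.0,-0.015,0.004,-0.004,0,0,0],[0.0,-0.03,0.002,0.01,0,0,0],[0.0,-0.03,0,0.03,0,0,0],[0.0,-0.025,0,0.03,0,0,0],[0.0,-0.01,0,0.01,0,0,0],[0.0,0,0,0,0,0,0]]'
cat > look.py <<'E'
from h import *
import sys
delta((.5548,.0478,.064))
d=imaging.snapshot("wrist"); im=d["color"][:,:,::-1]
im=cv2.LUT(im,np.array([min(255,int(255*(i/255)**.5)) for i in range(256)],np.uint8))
im=cv2.resize(im,None,fx=4,fy=4,interpolation=cv2.INTER_CUBIC)
im2=im.copy(); c=(.5548,.0478); zt=float(sys.argv[2])
for rad,z,col in((.0475,.064,(0,0,255)),(.046,zt,(0,255,0)),(.025,zt,(0,255,0))):
    cv2.polylines(im2,[np.round(circ(d,c,rad,z)*4+1.5).astype(int)],True,col,1)
q=(proj(d,(*c,.06))*4).astype(int); a,b=max(q[1]-260,0),q[1]+260; l,rr=q[0]-260,q[0]+260
o=np.hstack([im[a:b,l:rr],im2[a:b,l:rr]]); cv2.imwrite(sys.argv[1],cv2.resize(o,(800,int(800*o.shape[0]/o.shape[1]))))
E
python3 look.py pics/a6.png .048
```

```text
clock: 12.05
tool_pos: [0.6303, 0.0116, 0.1651]
eef_rot: [0.353, 1.541, -0.353]
force: [-0.3, -0.7, -0.5]
grip_width: 0.0003
at [0.6303 0.0116 0.1651] f [-0.3 -0.7 -0.5] w 0.0003 clock 12.05
tool delta [ 0.1011 -0.0004 -0.0838] xaxis [ 0.001  0.    -1.   ]
```

View pics/a6.png

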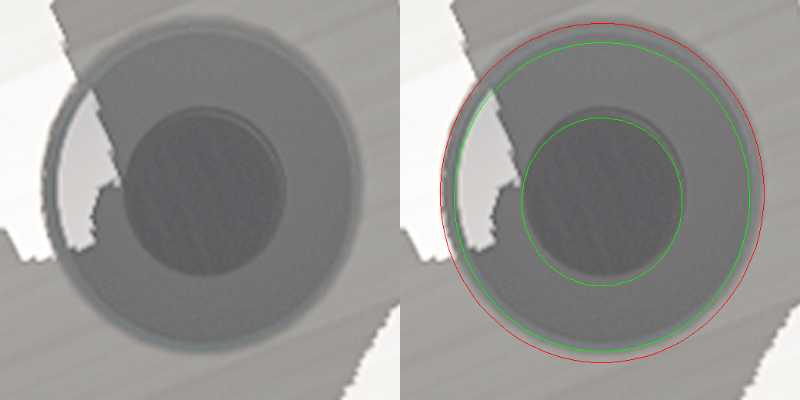

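```bash
python3 -m creep '[[0.64,0,0,-0.025,0,0,0],[0.64,0.02,0,-0.035,0,0,0],[0.64,0.03,0,-0.02,0,0,0],[0.64,0.025,0,-0.005,0,0,0],[0.64,0.015,0,0,0,0,0],[0.64,0.01,0,0,0,0,0],[0.64,0.007,0,0,0,0,0],[0.64,0.005,0,0,0,0,0],[0.64,0.001,0,0,0,0,0],[0.64,0.0,0,0,0,0,0]]'
python3 -c "
from h import *
delta((.554,.048,.048))"
```

```text
clock: 13.35
tool_pos: [0.554, 0.0484, 0.0519]
eef_rot: [0.353, 1.541, -0.353]
force: [0.0, 0.1, 0.6]
grip_width: 0.0559
at [0.554  0.0484 0.0519] f [0.  0.1 0.6] w 0.0559 clock 13.35
tool delta [ 0.0039 -0.0003  0.0002] xaxis [ 0.001  0.    -1.   ]
```

```bash
python3 -m creep '[[0.64,0.002,0,0,0,0,0],[0.64,0.001,0,0,0,0,0],[0.64,0.001,0,0,0,0,0],[0.64,0,0,0,0,0,0]]'
python3 -m creep '[[0.64,0.001,0,0,0,0,0],[0.64,0,0,0,0,0,0]]'
python3 -m creep '[[0.64,0.001,0,0,0,0,0],[0.64,0,0,0,0,0,0]]'
```

```text
clock: 13.85
tool_pos: [0.5537, 0.0485, 0.0485]
eef_rot: [0.353, 1.542, -0.352]
force: [-2.6, -0.2, 6.2]
grip_width: 0.0561
clock: 14.1
tool_pos: [0.5538, 0.0485, 0.0484]
eef_rot: [0.353, 1.542, -0.352]
force: [-5.8, -0.4, 12.8]
grip_width: 0.0558
clock: 14.35
tool_pos: [0.5538, 0.0485, 0.0484]
eef_rot: [0.354, 1.542, -0.352]
force: [-8.6, -0.9, 19.9]
grip_width: 0.0555
```

```bash
python3 -m creep '[[0.5,-0.015,0,0,0,0,0],[0.3,-0.03,0,0,0,0,0],[0.1,-0.025,-0.03,-0.003,0,0,0],[0.1,0,-0.045,-0.005,0,0,0],[0.1,0,-0.045,-0.005,0,0,0],[0.1,0,-0.035,-0.003,0,0,0],[0.1,0,-0.015,-0.001,0,0,0],[0.1,0.0,0,0,0,0,0],[0.1,0.0,0,0,0,0,0]]'
python3 -c "
from h import *
delta((.464,-.0995,.067))"
```

```text
clock: 15.48
tool_pos: [0.4653, -0.0958, 0.1157]
eef_rot: [0.352, 1.542, -0.351]
force: [0.1, -0.1, -0.0]
grip_width: 0.0087
at [ 0.4653 -0.0958  0.1157] f [ 0.1 -0.1 -0. ] w 0.0087 clock 15.47
tool delta [ 0.0487 -0.0039  0.0004] xaxis [ 0.001  0.    -1.   ]
```

```bash
python3 -m creep '[[0.1,0.015,-0.004,0.0004,0,0,0],[0.1,0.015,0,0,0,0,0],[0.1,0.01,0,0,0,0,0],[0.1,0.005,0,0,0,0,0],[0.1,0.003,0,0,0,0,0],[0.1,0,0,0,0,0,0]]'
python3 - <<'E'
from h import *
delta((.554,.048,.066))
S=imaging.snapshot("side")["color"][:,:,::-1]; w=imaging.snapshot("wrist")["color"][:,:,::-1]
cv2.imwrite("pics/b1.png",np.hstack([cv2.resize(S[170:270,260:400],None,fx=3,fy=3,interpolation=2),cv2.resize(w[120:320,240:400],(240,300),interpolation=2)]))
E
```

```text
clock: 16.23
tool_pos: [0.4632, -0.1011, 0.0676]
eef_rot: [0.353, 1.542, -0.353]
force: [-0.3, 0.4, 0.7]
grip_width: 0.0087
at [ 0.4632 -0.1011  0.0676] f [-0.3  0.4  0.7] w 0.0087 clock 16.23
tool delta [0.0016 0.1738 0.017 ] xaxis [ 0.  0. -1.]
```

View pics/b1.png

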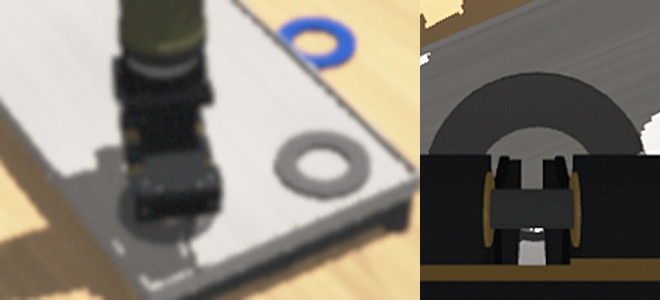

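```bash
python3 -m creep '[[0.1,0.001,0.006,0.0005,0,0,0],[0.1,0,0.018,0.0018,0,0,0],[0.1,0,0.026,0.0025,0,0,0],[0.1,0,0.026,0.0026,0,0,0],[0.1,0,0.026,0.0026,0,0,0],[0.1,0,0.024,0.0024,0,0,0],[0.1,0,0.018,0.0018,0,0,0],[0.1,0,0.010,0.001,0,0,0],[0.1,0,0.004,0.0004,0,0,0],[0.1,0,0,0,0,0,0]]'
python3 -c "
from h import *
delta((.554,.048,.056))"
```

```text
clock: 17.58
tool_pos: [0.5459, 0.0345, 0.0665]
eef_rot: [0.353, 1.542, -0.353]
force: [-0.7, -0.0, 0.1]
grip_width: 0.0088
at [0.5459 0.0345 0.0665] f [-0.7 -0.   0.1] w 0.0088 clock 17.57
tool delta [0.0105 0.0157 0.0015] xaxis [ 0.  0. -1.]
```

```bash
python3 -m creep '[[0.1,0.005,0,0,0,0,0],[0.1,0.004,0,0,0,0,0],[0.1,0,0.003,0.0003,0,0,0],[0.1,0,0.003,0.0003,0,0,0],[0.1,0,0.003,0.0003,0,0,0],[0.1,0,0.003,0.0003,0,0,0],[0.1,0,0.003,0.0003,0,0,0],[0.1,0,0.003,0.0003,0,0,0],[0.1,0,0.002,0.0002,0,0,0],[0.1,0,0.001,0,0,0,0],[0.1,0,0.001,0,0,0,0],[0.1,0,0,0,0,0,0]]'
python3 -c "
from h import *
delta((.554,.048,.056))"
```

```text
clock: 19.08
tool_pos: [0.5573, 0.0534, 0.0577]
eef_rot: [0.353, 1.542, -0.353]
force: [0.9, -0.3, -0.4]
grip_width: 0.0088
at [0.5573 0.0534 0.0577] f [ 0.9 -0.3 -0.4] w 0.0088 clock 19.07
tool delta [ 0.0017 -0.0063 -0.0007] xaxis [ 0.  0. -1.]
```

```bash
python3 -m creep '[[0.1,-0.015,-0.004,0,0,0,0],[0.1,-0.03,-0.002,0.01,0,0,0],[0.0,-0.03,0,0.03,0,0,0],[0.0,-0.025,0,0.03,0,0,0],[0.0,-0.01,0,0.01,0,0,0],[0.0,0,0,0,0,0,0]]'
python3 look.py pics/b2.png .056
```

```text
clock: 19.82
tool_pos: [0.6267, 0.0128, 0.1681]
eef_rot: [0.354, 1.541, -0.353]
force: [-0.8, 0.1, -0.2]
grip_width: 0.0002
at [0.6267 0.0128 0.1681] f [-0.8  0.1 -0.2] w 0.0002 clock 19.82
tool delta [ 1.041e-01  1.000e-04 -8.000e-02] xaxis [ 0.001  0.    -1.   ]
```

View pics/b2.png

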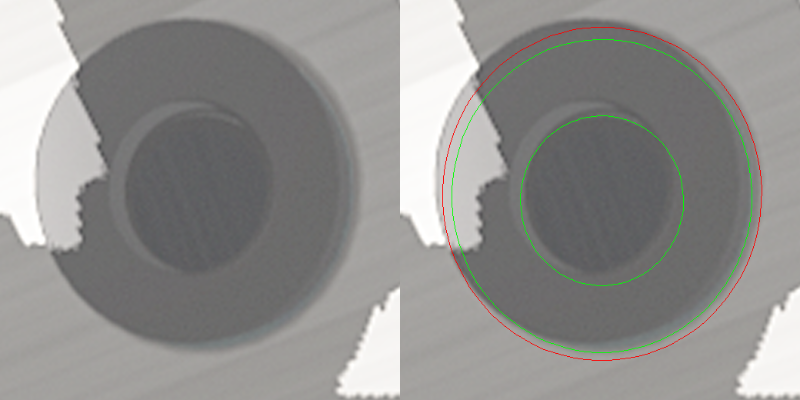

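```bash
python3 -m creep '[[0.1,0,0,-0.025,0,0,0],[0.1,0.02,0,-0.035,0,0,0],[0.1,0.03,0,-0.02,0,0,0],[0.1,0.025,-0.002,-0.001,0,0,0],[0.1,0.015,0,0,0,0,0],[0.1,0.012,0,0,0,0,0],[0.1,0.007,0,0,0,0,0],[0.1,0.005,0,0,0,0,0],[0.1,0.003,0,0,0,0,0],[0.1,0.0,0,0,0,0,0]]'
python3 -c "
from h import *
delta((.554,.048,.051))"
```

```text
clock: 21.12
tool_pos: [0.5529, 0.0466, 0.0506]
eef_rot: [0.353, 1.542, -0.353]
force: [0.1, -0.1, -0.0]
grip_width: 0.0087
at [0.5529 0.0466 0.0506] f [ 0.1 -0.1 -0. ] w 0.0087 clock 21.12
tool delta [-0.0004  0.0017  0.0004] xaxis [ 0.  0. -1.]
```

```bash
python3 -m creep '[[0.1,0,0.002,0,0,0,0],[0.1,0,0.002,0,0,0,0],[0.1,0,0.0015,0,0,0,0],[0.1,0,0.0015,0,0,0,0],[0.1,0,0,0,0,0,0]]'
python3 -m creep '[[0.1,0,0.001,0,0,0,0],[0.1,0,0.001,0,0,0,0],[0.1,0,0,0,0,0,0]]'
python3 -c "
from h import *
delta((.554,.048,.051))"
```

```text
clock: 21.75
tool_pos: [0.5559, 0.053, 0.0506]
eef_rot: [0.353, 1.542, -0.353]
force: [-0.1, -1.1, -0.2]
grip_width: 0.0085
clock: 22.12
tool_pos: [0.5567, 0.0549, 0.0506]
eef_rot: [0.353, 1.542, -0.352]
force: [0.4, -0.4, 0.9]
grip_width: 0.0087
at [0.5567 0.0549 0.0506] f [ 0.4 -0.4  0.9] w 0.0087 clock 22.12
tool delta [-0.0004 -0.0074  0.0005] xaxis [ 0.  0. -1.]
```

```bash
python3 -m creep '[[0.1,-0.015,-0.006,0,0,0,0],[0.1,-0.03,-0.001,0.01,0,0,0],[0.1,-0.035,0,0.03,0,0,0],[0.3,-0.025,0,0.03,0,0,0],[0.3,-0.01,0,0.01,0,0,0],[0.3,0,0,0,0,0,0]]'
python3 look.py pics/b3.png .056
```

```text
clock: 22.88
tool_pos: [0.6257, 0.0132, 0.1661]
eef_rot: [0.354, 1.541, -0.353]
force: [-0.9, 0.3, -0.8]
grip_width: 0.0243
at [0.6257 0.0132 0.1661] f [-0.9  0.3 -0.8] w 0.0243 clock 22.88
tool delta [ 0.102   0.0002 -0.079 ] xaxis [ 0.  0. -1.]
```

View pics/b3.png

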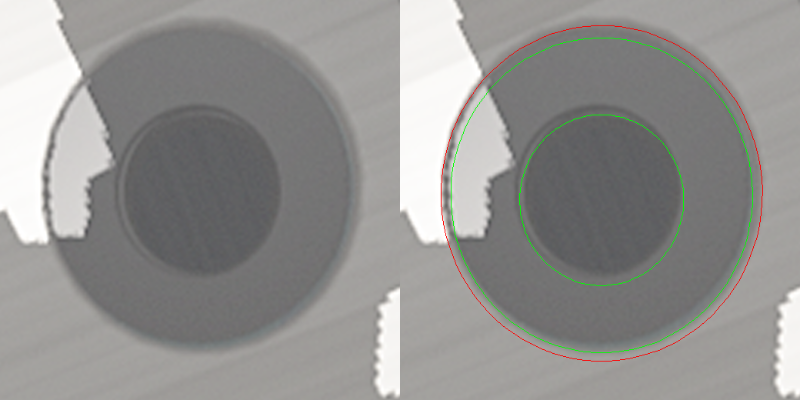

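```bash
python3 -m creep '[[0.64,0,0,-0.025,0,0,0],[0.64,0.02,0,-0.035,0,0,0],[0.64,0.03,0,-0.016,0,0,0],[0.64,0.025,0,-0.004,0,0,0],[0.64,0.017,0,0,0,0,0],[0.64,0.009,0,0,0,0,0],[0.64,0.004,0,0,0,0,0],[0.64,0.0,0,0,0,0,0],[0.64,0.0,0,0,0,0,0]]'
python3 -m creep '[[0.64,0.002,0,0,0,0,0],[0.64,0.001,0,0,0,0,0],[0.64,0.001,0,0,0,0,0],[0.64,0.001,0,0,0,0,0],[0.64,0,0,0,0,0,0]]'
python3 -c "
from h import *
delta((.554,.048,.056))"
```

```text
clock: 24.05
tool_pos: [0.5543, 0.0484, 0.0612]
eef_rot: [0.353, 1.541, -0.352]
force: [-0.1, -0.7, 0.6]
grip_width: 0.0556
clock: 24.68
tool_pos: [0.5537, 0.0484, 0.0565]
eef_rot: [0.353, 1.542, -0.352]
force: [-2.3, -0.5, 5.3]
grip_width: 0.056
at [0.5537 0.0484 0.0565] f [-2.3 -0.5  5.3] w 0.056 clock 24.68
tool delta [ 0.0005 -0.0003  0.0005] xaxis [-0.  0. -1.]
```

Contact at 56.5 mm, i.e. flat. Press a little, then go for washer C.

```bash
python3 -m creep '[[0.64,0.001,0,0,0,0,0],[0.64,0,0,0,0,0,0]]'
python3 -m creep '[[0.5,-0.02,0,0,0,0,0],[0.3,-0.03,-0.01,0,0,0,0],[0.1,-0.03,-0.035,0.03,0,0,0],[0.1,0,-0.04,0.045,0,0,0],[0.1,0,-0.035,0.04,0,0,0],[0.1,0,-0.015,0.02,0,0,0],[0.1,0.0,-0.002,0.003,0,0,0],[0.1,0.0,0,0,0,0,0]]'
python3 - <<'E'
from h import *
delta((.619,-.135,.066))
w=imaging.snapshot("wrist")["color"][:,:,::-1]; cv2.imwrite("pics/c1.png",w)
E
```

```text
clock: 24.92
tool_pos: [0.5537, 0.0485, 0.0564]
eef_rot: [0.353, 1.542, -0.352]
force: [-5.7, -0.2, 12.5]
grip_width: 0.0553
clock: 25.92
tool_pos: [0.6182, -0.1337, 0.1342]
eef_rot: [0.353, 1.543, -0.351]
force: [-0.5, 0.5, -0.8]
grip_width: 0.0091
at [ 0.6182 -0.1337  0.1342] f [-0.5  0.5 -0.8] w 0.0091 clock 25.93
tool delta [ 0.0682 -0.0008  0.0014] xaxis [-0.001  0.001 -1.   ]
```

View pics/c1.png

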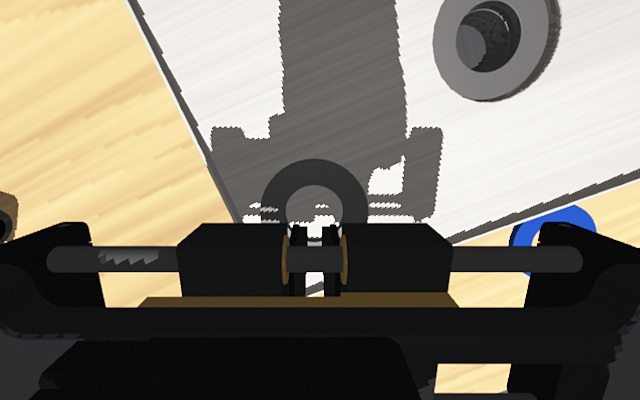

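Run:
```python
from h import *
d=imaging.snapshot("wrist"); im=cv2.resize(d["color"][:,:,::-1],None,fx=4,fy=4,interpolation=cv2.INTER_CUBIC)
for rad in(.046,.025): cv2.polylines(im,[np.round(circ(d,(.619,-.135),rad,.072)*4+1.5).astype(int)],True,(0,0,255),1)
cv2.imwrite("pics/c2.png",im[600:930,1000:1520])
```

```text
(no output)
```

View pics/c2.png

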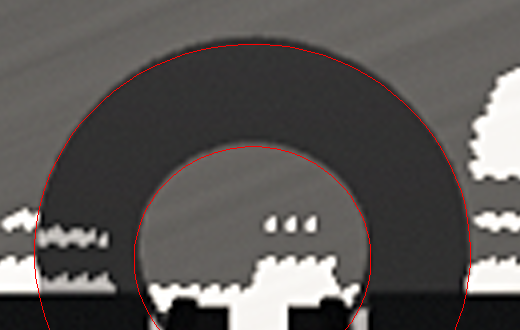

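```bash
python3 -m creep '[[0.1,0.015,0,0,0,0,0],[0.1,0.02,0,0,0,0,0],[0.1,0.015,0,0,0,0,0],[0.1,0.01,0,0,0,0,0],[0.1,0.005,0,0,0,0,0],[0.1,0.003,0,0,0,0,0],[0.1,0,0,0,0,0,0]]'
python3 -c "
from h import *
delta((.554,.048,.066))"
```

```text
clock: 26.9
tool_pos: [0.6186, -0.135, 0.0668]
eef_rot: [0.353, 1.541, -0.353]
force: [-0.2, -0.2, -0.0]
grip_width: 0.009
at [ 0.6186 -0.135   0.0668] f [-0.2 -0.2 -0. ] w 0.009 clock 26.9
tool delta [ 0.0007  0.1367 -0.1377] xaxis [ 0.  0. -1.]
```

```bash
python3 -m creep '[[0.1,0,0.005,-0.005,0,0,0],[0.1,0,0.015,-0.015,0,0,0],[0.1,0,0.020,-0.020,0,0,0],[0.1,0,0.020,-0.020,0,0,0],[0.1,0,0.020,-0.020,0,0,0],[0.1,0,0.019,-0.0195,0,0,0],[0.1,0,0.015,-0.015,0,0,0],[0.1,0,0.009,-0.009,0,0,0],[0.1,0,0.003,-0.003,0,0,0],[0.1,0,0,0,0,0,0]]'
python3 -c "
from h import *
delta((.554,.048,.058))"
```

```text
clock: 28.15
tool_pos: [0.5591, 0.0338, 0.0666]
eef_rot: [0.353, 1.542, -0.352]
force: [0.4, 0.5, -0.1]
grip_width: 0.0089
at [0.5591 0.0338 0.0666] f [ 0.4  0.5 -0.1] w 0.0089 clock 28.15
tool delta [ 0.0086  0.0106 -0.0108] xaxis [-0.  0. -1.]
```

```bash
python3 -m creep '[[0.1,0.005,0,0,0,0,0],[0.1,0.003,0,0,0,0,0],[0.1,0,0.002,-0.002,0,0,0],[0.1,0,0.002,-0.002,0,0,0],[0.1,0,0.002,-0.002,0,0,0],[0.1,0,0.002,-0.002,0,0,0],[0.1,0,0.002,-0.002,0,0,0],[0.1,0,0.002,-0.002,0,0,0],[0.1,0,0.002,-0.002,0,0,0],[0.1,0,0.001,-0.001,0,0,0],[0.1,0,0,0,0,0,0]]'
python3 -m creep '[[0.1,-0.015,-0.004,0.003,0,0,0],[0.1,-0.03,0,0.015,0,0,0],[0.1,-0.03,0,0.03,0,0,0],[0.3,-0.025,0,0.03,0,0,0],[0.3,-0.01,0,0.01,0,0,0],[0.3,0,0,0,0,0,0]]'
python3 look.py pics/c3.png .064
```

```text
clock: 29.52
tool_pos: [0.5522, 0.0539, 0.0586]
eef_rot: [0.353, 1.542, -0.352]
force: [0.1, -0.1, 0.4]
grip_width: 0.0088
clock: 30.28
tool_pos: [0.63, 0.0113, 0.1692]
eef_rot: [0.354, 1.541, -0.353]
force: [-0.9, 0.2, -0.7]
grip_width: 0.0242
at [0.63   0.0113 0.1692] f [-0.9  0.2 -0.7] w 0.0242 clock 30.27
tool delta [ 1.051e-01  1.000e-04 -8.360e-02] xaxis [ 0.001  0.    -1.   ]
```

View pics/c3.png

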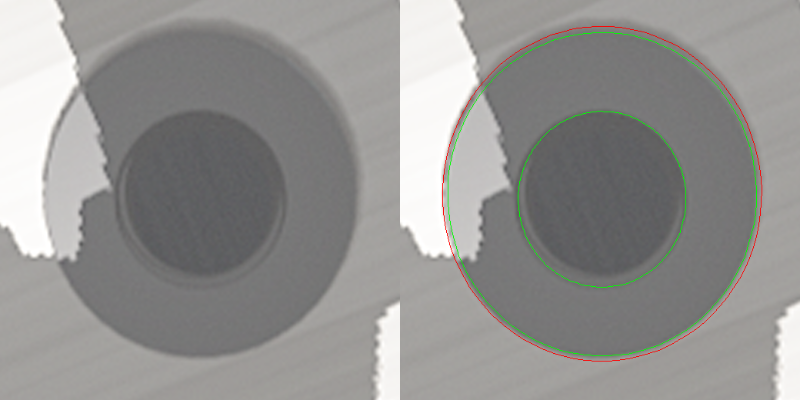

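```bash
python3 -m creep '[[0.64,0,0,-0.025,0,0,0],[0.64,0.02,0,-0.035,0,0,0],[0.64,0.03,0,-0.020,0,0,0],[0.64,0.025,0,-0.0045,0,0,0],[0.64,0.014,0,0,0,0,0],[0.64,0.005,0,0,0,0,0],[0.64,0.0,0,0,0,0,0],[0.64,0.0,0,0,0,0,0]]'
python3 -m creep '[[0.64,0.002,0,0,0,0,0],[0.64,0.002,0,0,0,0,0],[0.64,0.001,0,0,0,0,0],[0.64,0,0,0,0,0,0]]'
python3 -c "
from h import *
delta((.554,.048,.064))"
```

```text
clock: 31.32
tool_pos: [0.5545, 0.0483, 0.0754]
eef_rot: [0.353, 1.54, -0.352]
force: [-0.3, 0.3, -0.3]
grip_width: 0.0553
clock: 31.82
tool_pos: [0.5536, 0.0485, 0.0695]
eef_rot: [0.353, 1.542, -0.353]
force: [-0.5, 0.4, -0.7]
grip_width: 0.0553
at [0.5536 0.0485 0.0695] f [-0.5  0.4 -0.7] w 0.0553 clock 31.82
tool delta [ 0.0055 -0.0003  0.0006] xaxis [-0.  0. -1.]
```

```bash
python3 -m creep '[[0.64,0.002,0,0,0,0,0],[0.64,0.001,0,0,0,0,0],[0.64,0,0,0,0,0,0]]'
python3 -m creep '[[0.64,0.001,0,0,0,0,0],[0.64,0.001,0,0,0,0,0],[0.64,0,0,0,0,0,0]]'
python3 -m creep '[[0.64,0.001,0,0,0,0,0],[0.64,0,0,0,0,0,0]]'
```

```text
clock: 32.2
tool_pos: [0.5535, 0.0484, 0.0664]
eef_rot: [0.353, 1.542, -0.353]
force: [0.1, -0.4, 0.3]
grip_width: 0.0558
clock: 32.58
tool_pos: [0.5537, 0.0484, 0.0645]
eef_rot: [0.353, 1.542, -0.353]
force: [-1.4, -0.9, 0.1]
grip_width: 0.0558
clock: 32.83
tool_pos: [0.5537, 0.0484, 0.0644]
eef_rot: [0.353, 1.542, -0.352]
force: [-1.8, -0.4, 6.4]
grip_width: 0.056
```

```bash
python3 -m creep '[[0.64,0.001,0,0,0,0,0],[0.64,0,0,0,0,0,0]]'
python3 -m creep '[[0.64,-0.015,0,0,0,0,0],[0.64,-0.03,0,0.015,0,0,0],[0.64,-0.03,0,0.03,0,0,0],[0.5,-0.025,0,0.03,0,0,0],[0.5,-0.005,0,0.008,0,0,0],[0.5,0,0,0,0,0,0]]'
python3 look.py pics/c4.png .064
```

```text
clock: 33.08
tool_pos: [0.5538, 0.0484, 0.0644]
eef_rot: [0.353, 1.542, -0.352]
force: [-5.3, -1.1, 12.3]
grip_width: 0.0559
clock: 33.83
tool_pos: [0.628, 0.0123, 0.1671]
eef_rot: [0.353, 1.543, -0.353]
force: [-0.2, 0.1, -1.0]
grip_width: 0.0441
at [0.628  0.0123 0.1671] f [-0.2  0.1 -1. ] w 0.0441 clock 33.83
tool delta [ 1.031e-01  1.000e-04 -8.120e-02] xaxis [-0.001  0.    -1.   ]
```

View pics/c4.png

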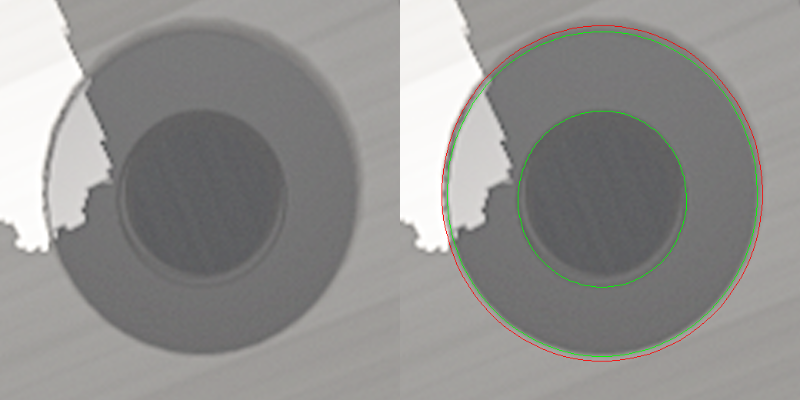

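```bash
python3 -m creep '[[0.0,0.02,0,-0.02,0,0,0],[0.0,0.03,0,-0.02,0,0,0],[0.0,0.03,0,-0.0085,0,0,0],[0.0,0.013,0,0,0,0,0],[0.0,0.004,0,0,0,0,0],[0.0,0.0,0,0,0,0,0]]'
python3 -m creep '[[0,0.003,0,0,0,0,0],[0,0.001,0,0,0,0,0],[0,0.001,0,0,0,0,0],[0,0,0,0,0,0,0]]'
```

```text
clock: 34.62
tool_pos: [0.5854, 0.0332, 0.0711]
eef_rot: [0.353, 1.541, -0.353]
force: [0.5, 0.8, 1.4]
grip_width: 0.001
clock: 35.12
tool_pos: [0.5848, 0.0334, 0.0656]
eef_rot: [0.353, 1.542, -0.353]
force: [0.2, 0.6, -0.7]
grip_width: 0.0005
```

```bash
python3 -m creep '[[0,0.001,0,0,0,0,0],[0,0.001,0,0,0,0,0],[0,0,0,0,0,0,0]]'
python3 -m creep '[[0,0.001,0,0,0,0,0],[0,0,0,0,0,0,0]]'
python3 -m creep '[[0,-0.01,0,-0.005,0,0,0],[0,-0.005,0,-0.028,0,0,0],[0,0,0,-0.028,0,0,0],[0,0.005,0,-0.007,0,0,0],[0,0.005,0,0,0,0,0],[0,0,0,0,0,0,0]]'
python3 -m creep '[[0,0.001,0,0,0,0,0],[0,0.001,0,0,0,0,0],[0,0,0,0,0,0,0]]'
```

```text
clock: 35.5
tool_pos: [0.5849, 0.0334, 0.0644]
eef_rot: [0.353, 1.542, -0.352]
force: [-2.7, -0.2, 5.8]
grip_width: 0.0005
clock: 35.75
tool_pos: [0.5849, 0.0335, 0.0644]
eef_rot: [0.353, 1.542, -0.352]
force: [-4.1, -0.1, 10.5]
grip_width: 0.0007
clock: 36.5
tool_pos: [0.5239, 0.0623, 0.0671]
eef_rot: [0.353, 1.542, -0.354]
force: [0.2, -0.5, 0.4]
grip_width: 0.0006
clock: 36.88
tool_pos: [0.5236, 0.0628, 0.0655]
eef_rot: [0.353, 1.542, -0.353]
force: [0.5, 0.2, 0.4]
grip_width: 0.0001
```

```bash
python3 -m creep '[[0,0.001,0,0,0,0,0],[0,0.001,0,0,0,0,0],[0,0.001,0,0,0,0,0],[0,0,0,0,0,0,0]]'
python3 -m creep '[[0,-0.015,0,0,0,0,0],[0,-0.03,0,0.02,0,0,0],[0,-0.04,0,0.03,0,0,0],[0,-0.04,0.0,0.05,0,0,0],[0,-0.02,0.0,0.05,0,0,0],[0,-0.005,0,0.02,0,0,0],[0,0,0,0,0,0,0]]'
python3 - <<'E'
from h import *
delta((.554,.048,.064))
for n in ("wrist","side","top"): cv2.imwrite(f"pics/f_{n}.png",imaging.snapshot(n)["color"][:,:,::-1])
E
python3 look.py pics/f_z.png .064
```

```text
clock: 37.38
tool_pos: [0.5237, 0.063, 0.0644]
eef_rot: [0.353, 1.542, -0.352]
force: [-5.8, -0.7, 12.2]
grip_width: 0.0006
clock: 38.25
tool_pos: [0.6764, -0.0117, 0.2119]
eef_rot: [0.353, 1.54, -0.355]
force: [-0.2, -0.8, -0.3]
grip_width: 0.0005
at [ 0.6764 -0.0117  0.2119] f [-0.2 -0.8 -0.3] w 0.0005 clock 38.25
tool delta [ 0.1478  0.0004 -0.1364] xaxis [ 0.001 -0.001 -1.   ]
at [ 0.6745 -0.0095  0.2112] f [-0.8  0.8  0.7] w 0.0009 clock 38.4
tool delta [ 0.1474 -0.0003 -0.1325] xaxis [-0.001  0.001 -1.   ]
```

View pics/f_wrist.png

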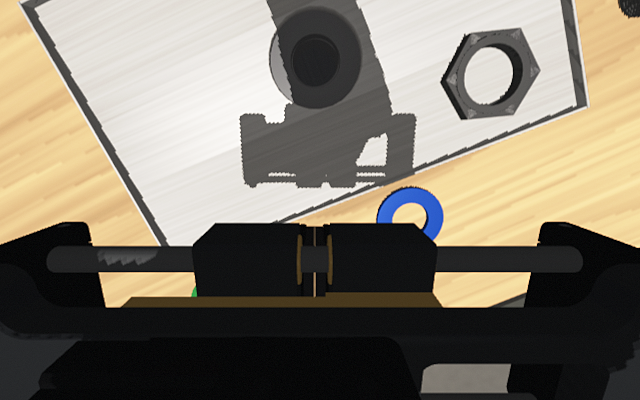

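View pics/f_side.png

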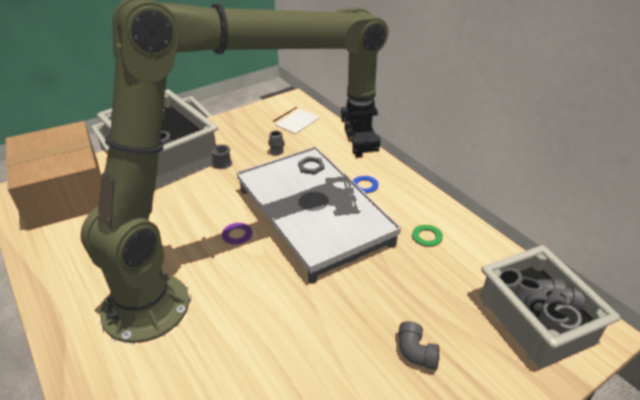

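View pics/f_z.png

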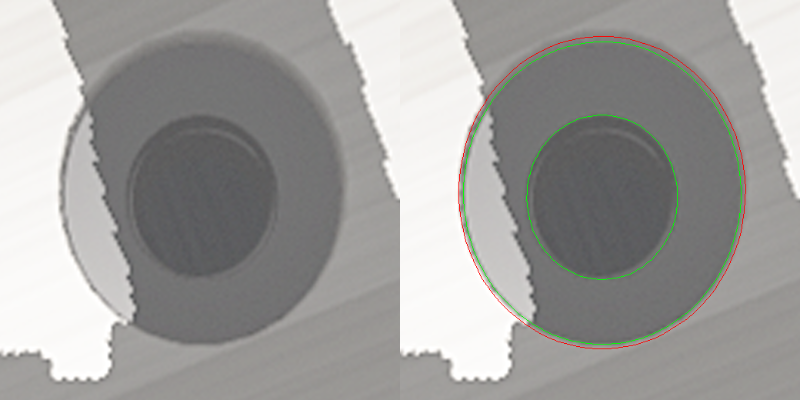

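```bash
python3 -c "
from rig import sign_off
print(sign_off())"
```

```text
the job is handed in; nothing more can be done
None
```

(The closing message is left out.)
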